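Charge the polishing tumbler

TASK

Get the polishing tumbler going: pick up the scoop by its grip bar, scoop at least four of the white ceramic stones out of their bin together in one load, and tip them into the tumbler's bowl, without handling the stones with the gripper or leaving any lying on the bench. Then lay the scoop back flat in the middle of its mat and let go of it. Last of all turn the switch knob on the tumbler clockwise until it clicks over into its second position, and throughout leave the can and the tape roll where they stand.

Things in the scene. Friction and masses are not known exactly. Their poses are not given: they have to be found in the camera images.
- scoop: Scoop, 140 g: aluminium pan 80 long (x) x 64 wide (y), floor and walls 2.5 mm thick, side walls 34 high (20 near the front), back wall 40 high at x = -40; open front (+x) with a straight lip. A grip bar runs above the pan, joined to it by a post at the back. Origin: centre of the pan's underside; x to the open front, z up
- scoop_grip (a point): middle of the scoop's straight wooden grip bar, (-5, 0, 100) mm in the scoop's frame; the bar is 80 long (x) x 20 wide (y) x 22 high (z), grasp it across y
- scoop_in (a point): middle of the scoop's pan, (0, 0, 20) mm in the scoop's frame; axes of the scoop
- scoop_lip (a point): middle of the front lip's lower edge, (40, 0, 0) mm in the scoop's frame
- mat: Black rubber mat where the scoop lies at the start, 160 (x) x 110 (y) x 4 mm; fixed. Origin: centre of its underside
- bin: Grey open-topped bin fixed to the bench, 265 long (x -120 to +145) x 84 wide (y) x 55 high; inside 76 wide, floor top at z 10, upright rear wall at x = +141. Its front end (-x) is a ramp from the floor at x = -75 up to z 55 at x = -120. At the start the stones lie on the floor between x = -72 and +32, the rear is free. Origin: on its underside, mid-width, 120 from the front, z up
- bowl_rim (a point): centre of the tumbler bowl's open mouth, 150 above the bench; rim outer radius 100, wall 5 mm
- bowl_in (a point): 20 mm above the middle of the bowl's inner floor; the inner floor (radius about 65) is 68 above the bench. The round bowl stands on a grey motor base, fixed to the bench; axes: x points from the knob pod to the bowl, z up
- knob (a joint): switch knob on the tumbler's pod: 0 = off (start), 1.0 rad = clicked over into its second position (on, stop); grows clockwise seen from above. A detent pushes it back with up to 0.12 N m as far as half way (0.5 rad), then snaps it on to the stop
- knob_grip (a point): on the knob's upright axis, 31 mm above its lower face, 122 above the bench; the knob's bar (42 long, 14 wide, 32 high, its top 7 mm above this point) runs along this point's x axis, on a disc of 22 mm radius. It stands on a pod 90 wide and 85 high, 145 mm from the bowl's centre
- can: bystander: metal can, 70 mm diameter, 100 high; origin under its centre
- tape: bystander: roll of tape lying flat, 90 mm outer diameter, 25 high; origin under its centre
- stone0: White ceramic tumbling stone, a squat barrel 22 mm across and 20 tall with broadly rounded edges, 18 g; origin at its centre
- stone1: another such stone; origin at its centre
- stone2: another such stone; origin at its centre
- stone3: another such stone; origin at its centre
- stone4: another such stone; origin at its centre
- stone5: another such stone; origin at its centre
- stone6: another such stone; origin at its centre
- stone7: another such stone; origin at its centre
There are look-alikes about, which are no part of the job. Leave any turquoise or yellow look-alike of the scoop alone.

How it is judged:
By the outcome, as a careful person would: the job done as asked, in the order asked, and still so for the second after the job is handed in, with the robot touching nothing.
It also fails if it takes over 72 s, if anything falls off the work surface, if the arm or the gripper's body presses on something with over 40 N, if the wrist force passes 120 N, or if a joint passes its speed limit or range.

ROBOT

A 7-joint arm with a two-finger parallel gripper is mounted at the origin on the work surface. World frame = base frame: x ahead of the robot, y to its left, z up, the work surface at z = 0. Lengths are in m, angles in rad, forces in N, time in s.
With the tool pointing down it reaches from about 0.425 to 0.925 m from the base axis. Payload 6.8 kg.
Tool frame: the origin (TCP) lies at the very end of the fingers, on their centre line; the grasp point (between the pads) lies 19 mm behind it (grip_point_offset is the distance from the TCP to the grasp point, in m); z points along the fingers, y is the line along which they close (so a half turn about z gives the same grasp; the last joint's range is limited). The gripper opens to 85 mm and grips with 20 to 120 N. Pads are 22 mm wide; open, the fingers measure 114 mm over their backs; the gripper's body (76 mm by 85 mm) begins 54 mm behind the grasp point. The pads swing forward as they close: fully open they stand 13 mm farther back than shut.
Start: joints at [-1.295, 0.477, 0.022, 1.555, -0.011, 1.109, -0.083], TCP at [0.253, 0.626, 0.231] pointing down, gripper open.
Joint ranges: [-2.96, 2.96], [-0.34, 2.1], [-1.41, 1.46], [0.24, 2.44], [-1.37, 4.51], [0.17, 1.92], [-2.96, 2.96]. Speed limits (rad/s): [2.39, 2.39, 3.14, 3.14, 3.14, 3.14, 3.14].

INTERFACE

Orientations are given as a unit quaternion [w, x, y, z].
In Python, from station import * gives the robot as it stands.
- The arm moves only by the tool carry_out, never from a script. Its argument "rows" is text: rows parted by semicolons, each of 4 numbers parted by spaces: the shift along the world's x, y, z in mm, then the turn about the world's z in degrees. In form: dx dy dz yaw; .... A call has 1 to 10 rows; each row shifts and turns the commanded pose from where the row before left it; what a row does not reach is not made up. A row lasts 1/8 s, in which the tool goes at most 62.5 mm and 10.7 degrees, less where a joint would pass 70% of its speed; a pose out of reach is approached as far as the arm can. A call is refused whole if a number of a shift passes 62.5 or a number of a turn 10.7, either way. A call with a gripper value outside its range is refused whole. "claw" is the finger opening in mm, from 0 to 85.4, set as the call begins (left out, the last holds). The fingers move at their own pace and stop on an object; "force" is the grip in N (left out, the last holds). Time passes only in rows, so rows that do not move let the fingers close. It gives the time, the measured TCP pose, the force, the opening and the grip force at its end, in the units of the state.
- get_obs(): the state, without advancing time (a new reading comes with each control period).
- read_camera(name): name is "scene" or "top" or "wrist"; returns a dict with "img" (384x512x3 uint8, blue, green, red), "fov_y" (degrees; the focal length in pixels is half the picture's height over the tangent of half this angle, whatever the lens; pixels are square), "cx", "cy" (the principal point, pixels), "distortion" ([k1, k2, p1, p2, k3] as OpenCV has them; the pictures are not rectified), "world_to_cam" (4x4, takes a point from world to camera coordinates). Camera axes: x right, y up, looking along -z (the intrinsics and any distortion apply to the point x, -y, -z); pixel columns grow to the right and rows downward; lengths in m; the calibration is good to about 2 mm. A picture is of the moment at which its call begins. There is no depth.
- hand_in(): hands the job in; it is judged then, once.
Trained networks look in the newest picture that a camera, given by its name, has taken for a name from the list of things; names that differ only in an ending like _2 or _b are one class to them, and where a whole thing is asked for, a point or a joint stands for the part that bears it (a point fixed in the world has none). Each returns a list of dicts, best first, with "confidence" (0 to 1); they miss things now and then, are a little off and sometimes report something else, mostly with a low value. They report only what shows in the picture. A call takes as long as a camera call. They do not tell look-alikes from the thing itself.
- recognise(camera, thing): "centre" ([column, row] in pixels, amid what is visible of it).
- outline_of(camera, thing): "pixels" (384x512 bool, what is visible of it) and "centre" ([column, row] in pixels, amid what is visible of it).
- place_of(camera, thing): "centre" ([column, row] in pixels: a listed point, or the origin of a listed thing).
The state is a dict: "t": time; "q": joint angles; "joint_vel": joint speeds; "joint_torque": joint torques, N m; "eef_pos": TCP position; "tool_rot": TCP orientation; "contact_force": force on the tool from outside, world axes, zero at the start; "torque": the same for the moment, N m; "gripper_width": opening from 0.0 (shut) to 1.0 (fully open); "grasp_force": force on a finger pad.
Only numpy, scipy, OpenCV 4.12 (cv2) and the standard library are available. Lean on these libraries where they do the work, as an engineer would, in place of code of your own. Each camera call takes 0.05 s, during which the arm holds its last target. There are 200 camera calls.

## Working session

There is one attempt and no reset: what is moved stays moved. The work goes in short steps, Python scripts to look and compute and a tool call to move; the robot and the scene stay as the last step left them, time stands still between calls to the robot, and variables do not carry over. Pictures are saved under pics/ and viewed, at most 10 in all, crops included, and the job is handed in when it is done.

Besides the shell and the picture viewer there is one more tool, called after ">>>" as name(argument=value, ...), one argument or row to a line, values as JSON. carry_out: Moves the arm, as the interface text tells. Its arguments: {"type":"object","properties":{"rows":{"type":"string"},"claw":{"type":"number"},"force":{"type":"number"}},"required":["rows"]}

```bash
mkdir -p pics; ls; cat > h.py <<'E'
from station import *
import numpy as np, cv2
def cam(n):
    c=read_camera(n); return c
def K(c):
    f=192/np.tan(np.radians(c["fov_y"])/2)
    return np.array([[f,0,c["cx"]],[0,f,c["cy"]],[0,0,1.]])
def ray(c,uv):
    p=cv2.undistortPoints(np.array([[uv]],float),K(c),np.array(c["distortion"],float))[0,0]
    T=np.array(c["world_to_cam"]);R=T[:3,:3];o=-R.T@T[:3,3]
    return o,R.T@np.array([p[0],-p[1],-1])
def atz(c,uv,z):
    o,d=ray(c,uv);return o+d*(z-o[2])/d[2]
def proj(c,P):
    T=np.array(c["world_to_cam"]);q=np.atleast_2d(P)@T[:3,:3].T+T[:3,3]
    q=q*[1,-1,-1]
    return cv2.projectPoints(q,np.zeros(3),np.zeros(3),K(c),np.array(c["distortion"],float))[0][:,0]
E
python3 - <<'E'
from h import *
np.set_printoptions(precision=3,suppress=True)
zs=dict(scoop=.004,scoop_grip=.104,scoop_lip=.004,mat=0,bin=0,bowl_rim=.15,bowl_in=.088,knob_grip=.122,can=0,tape=0,stone0=.02)
ims=[]
for n in("top","scene"):
    c=cam(n);cv2.imwrite(f"pics/{n}0.png",c["img"]);ims.append(c["img"])
    for t,z in zs.items():
        for r in place_of(n,t)[:8 if t=='stone0' else 3]:
            print(n,t,round(r["confidence"],2),np.round(r["centre"]),atz(c,r["centre"],z)) if r["confidence"]>.2 else 0
o=get_obs();print(o["t"],o["eef_pos"],o["tool_rot"],o["contact_force"])
E
```

```text
pics
top scoop 0.95 [384. 231.] [ 0.446 -0.45   0.004]
top scoop 0.91 [363. 170.] [ 0.631 -0.396  0.004]
top scoop 0.83 [340. 211.] [ 0.508 -0.319  0.004]
top scoop_grip 0.82 [376. 156.] [ 0.656 -0.405  0.104]
top scoop_grip 0.81 [344. 209.] [ 0.506 -0.31   0.104]
top scoop_grip 0.73 [399. 229.] [ 0.448 -0.459  0.104]
top scoop_lip 0.86 [373. 222.] [ 0.471 -0.419  0.004]
top scoop_lip 0.68 [280. 227.] [ 0.463 -0.136  0.004]
top scoop_lip 0.67 [377. 171.] [ 0.629 -0.439  0.004]
top mat 0.84 [332. 217.] [ 0.488 -0.296  0.   ]
top mat 0.32 [337. 225.] [ 0.466 -0.31   0.   ]
top bin 0.63 [230. 182.] [0.602 0.014 0.   ]
top bin 0.51 [135. 220.] [0.488 0.306 0.   ]
top bowl_rim 0.8 [122. 219.] [0.483 0.296 0.15 ]
top bowl_in 0.66 [134. 218.] [0.489 0.283 0.088]
top bowl_in 0.6 [239. 175.] [ 0.607 -0.017  0.088]
top knob_grip 0.7 [126. 221.] [0.479 0.293 0.122]
top knob_grip 0.62 [342. 225.] [ 0.46  -0.299  0.122]
top knob_grip 0.45 [120. 270.] [0.347 0.307 0.122]
top can 0.86 [308. 129.] [ 0.765 -0.23   0.   ]
top can 0.27 [237. 182.] [ 0.601 -0.008  0.   ]
top can 0.21 [238. 178.] [ 0.612
[... 1193 characters left out ...]
13 0.122]
scene knob_grip 0.65 [216. 174.] [ 0.58  -0.196  0.122]
scene can 0.87 [159. 233.] [ 0.765 -0.216  0.   ]
scene can 0.23 [392. 267.] [0.365 0.242 0.   ]
scene tape 0.63 [247. 346.] [0.765 0.176 0.   ]
scene stone0 0.62 [245. 250.] [ 0.626 -0.015  0.02 ]
scene stone0 0.54 [268. 256.] [0.593 0.035 0.02 ]
scene stone0 0.5 [280. 242.] [0.542 0.02  0.02 ]
scene stone0 0.44 [270. 233.] [ 0.545 -0.018  0.02 ]
scene stone0 0.4 [262. 240.] [ 0.574 -0.012  0.02 ]
scene stone0 0.39 [257. 246.] [ 0.595 -0.006  0.02 ]
scene stone0 0.38 [273. 251.] [0.574 0.031 0.02 ]
scene stone0 0.24 [212. 174.] [ 0.535 -0.301  0.02 ]
1.2 [0.253 0.626 0.231] [-0.     0.191  0.982  0.   ] [-0.391 -0.304 -0.001]
```

View pics/top0.png

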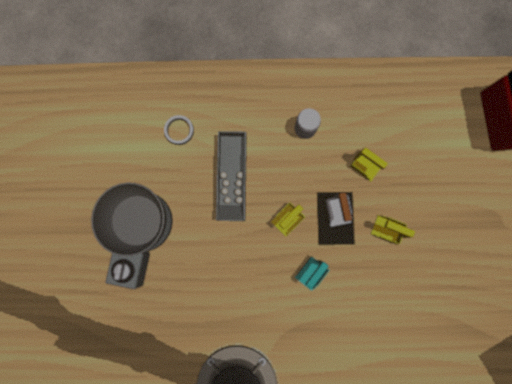

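View pics/scene0.png

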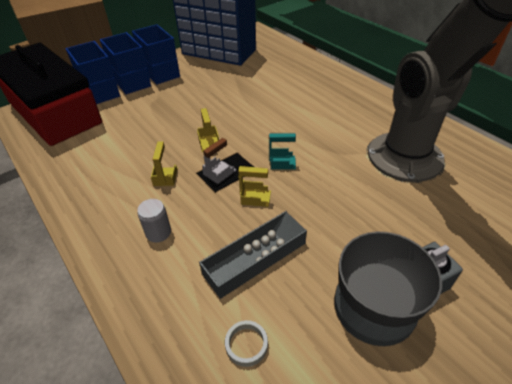

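Candidates for the scoop in the top view are yellow (288,218), yellow (368,163), yellow (392,229), turquoise (313,272), and grey with a wooden bar on the black mat (340,210). The last one fits the description, so I'll check it close up.

```bash
python3 - <<'E'
from h import *
t=cv2.imread("pics/top0.png");s=cv2.imread("pics/scene0.png")
r=lambda im,x,y,w,h,W:cv2.resize(im[y:y+h,x:x+w],(W,300),interpolation=cv2.INTER_CUBIC)
a=np.hstack([r(t,310,185,60,60,300),r(s,190,130,80,60,400)])
b=np.hstack([r(t,200,120,60,110,164),r(t,85,175,100,120,250),r(s,190,205,130,100,286)])
a=np.hstack([a,np.zeros((300,100,3),np.uint8)]);b=np.hstack([b,np.zeros((300,100,3),np.uint8)])
cv2.imwrite("pics/crop.png",np.vstack([a,b]))
E
```

```text
(no output)
```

View pics/crop.png

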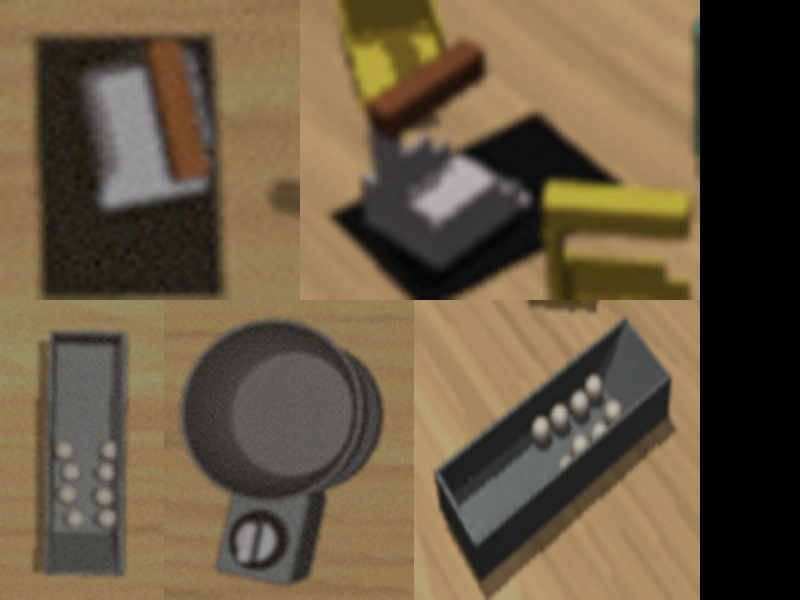

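The grey pan with the brown bar on the mat (top view 340,210) is the right scoop. Its open front faces the robot, roughly world -x. The bin ramp also faces the robot, with the stones against it. Next I'll fit precise poses.

```bash
cat >> h.py <<'E'
from scipy.optimize import minimize
def box(x0,x1,y0,y1,z0,z1):
    return np.array([[x,y,z] for x in(x0,x1) for y in(y0,y1) for z in(z0,z1)])
def place(P,p):
    c,s=np.cos(p[2]),np.sin(p[2]);return np.c_[p[0]+c*P[:,0]-s*P[:,1],p[1]+s*P[:,0]+c*P[:,1],P[:,2]]
def fit(P,obs,p0):
    "silhouette fit of hull of P, obs=[(cam,mask)]"
    S=8
    def cost(p):
        e=0
        for c,m in obs:
            h=cv2.convexHull((proj(c,place(P,p))*256).astype(np.int32))
            ys,xs=np.nonzero(m);x0,y0,x1,y1=xs.min()-15,ys.min()-15,xs.max()+15,ys.max()+15
            w=np.zeros(((y1-y0)*S,(x1-x0)*S),np.uint8)
            q=(((h/256.)-[x0,y0]+.5)*S*16).astype(np.int32)
            cv2.fillConvexPoly(w,q,1,shift=4)
            w=cv2.resize(w.astype(np.float32),(x1-x0,y1-y0),interpolation=cv2.INTER_AREA)
            e+=np.abs(w-m[y0:y1,x0:x1]).sum()/m.sum()
        return e
    best=None
    for d in(-.1,0,.1):
        s=np.array(p0)+[0,0,d]
        r=minimize(cost,s,method="Nelder-Mead",options=dict(initial_simplex=np.array([s,s+[.02,0,0],s+[0,.02,0],s+[0,0,.15]]),xatol=1e-4,fatol=1e-4))
        if best is None or r.fun<best.fun:best=r
    return best
E
python3 - <<'E'
from h import *
np.set_printoptions(precision=4,suppress=True)
C={n:cam(n) for n in("top","scene")}
bar=box(-45,35,-10,10,89,111)/1000+[0,0,.004]
def brown(c,x,y,w,h):
    m=np.zeros((384,512),np.float32);i=c["img"][y:y+h,x:x+w].astype(int)
    m[y:y+h,x:x+w]=(i[...,2]>1.6*i[...,1])&(i[...,2]>45);return m
ob=[(C["top"],brown(C["top"],330,185,30,45)),(C["scene"],brown(C["scene"],200,135,32,25))]
print([o[1].sum() for o in ob])
for o in (ob,ob[:1],ob[1:]):
    r=fit(bar,o,[.51,-.31,-2.96]);print("scoop",r.x,np.degrees(r.x[2]),r.fun)
bn=np.vstack([box(-.120,.145,-.042,.042,.055,.055),box(-.075,.145,-.042,.042,0,0)])
bo=[]
for n in C:
    for o in outline_of(n,"bin")[:2]:
        print(n,o["confidence"],o["centre"],o["pixels"].sum())
    o=[o for o in outline_of(n,"bin") if 225<o["centre"][0]<270][0]; bo.append((C[n],o["pixels"].astype(np.float32)))
for o in (bo,bo[:1],bo[1:]):
    r=fit(bn,o,[.605,.013,.0]);print("bin",r.x,np.degrees(r.x[2]),r.fun)
mt=box(-.08,.08,-.055,.055,.004,.004)
c=C["top"];m=np.zeros((384,512),np.float32);m[188:248,314:358]=c["img"][188:248,314:358].max(2)<60
ms=[o for o in outline_of("top","mat")][:1]
print("mat outline",ms[0]["centre"],ms[0]["pixels"].sum())
hull=cv2.convexHull(np.argwhere(ms[0]["pixels"])[:,::-1].astype(np.int32));mm=np.zeros((384,512),np.float32);cv2.fillConvexPoly(mm,hull,1)
r=fit(mt,[(c,mm)],[.49,-.296,0]);print("mat",r.x,r.fun)
print(get_obs()["t"])
E
```

```text
[np.float32(83.0), np.float32(107.0)]
scoop [ 0.5057 -0.3145 -2.792 ] -159.9708769906737 3.6657156944274902
scoop [ 0.5077 -0.3109 -2.9374] -168.2998315825388 2.1743223667144775
scoop [ 0.501  -0.3195 -2.6856] -153.8707646288656 1.3720794916152954
top 0.72 [340.9, 209.8] 678
top 0.68 [230.1, 169.0] 2214
scene 0.7 [248.1, 252.0] 4037
bin [ 0.6024  0.0085 -0.0251] -1.4371408863432313 0.34409815073013306
bin [ 0.6033  0.0081 -0.0285] -1.6328353276830523 0.2164987027645111
bin [ 0.6023  0.0087 -0.027 ] -1.5444669597197878 0.12491484731435776
mat outline [329.1, 226.2] 1213
mat [ 0.4873 -0.3042 -0.0116] 0.05245259031653404
1.55
```

>>> carry_out(
  rows="35 -58 10 2;35 -58 10 2;35 -58 10 2;35 -58 10 2;35 -58 10 2;10 -58 0 2;10 -58 0 2;10 -58 0 2;10 -58 0 2;10 -58 0 2",
  claw=85,
  force=50,
)

```text
t: 2.8
eef_pos: [0.4626, 0.0693, 0.2773]
tool_rot: [0.0, 0.017, 1.0, 0.0]
contact_force: [1.2, 0.9, 1.5]
gripper_width: 0.995
grasp_force: 0.0
```

>>> carry_out(
  rows="5 -58 0 2;5 -58 0 2;5 -58 0 2;5 -58 0 2;5 -58 0 2;5 -58 0 3;0 0 0 0;0 0 0 0",
)

```text
t: 3.8
eef_pos: [0.4925, -0.2765, 0.2768]
tool_rot: [-0.0, -0.096, 0.995, 0.0]
contact_force: [0.3, 0.7, -0.6]
gripper_width: 0.995
grasp_force: 0.0
```

```bash
python3 - <<'E'
from h import *
np.set_printoptions(precision=4,suppress=True)
c=cam("wrist");cv2.imwrite("pics/w1.png",c["img"])
for t,z in dict(scoop=.004,scoop_grip=.104,scoop_lip=.004,mat=0).items():
    for r in place_of("wrist",t)[:3]: print(t,round(r["confidence"],2),np.round(r["centre"]),atz(c,r["centre"],z))
o=get_obs();print(o["t"],o["eef_pos"],o["tool_rot"],o["q"])
E
```

```text
scoop 0.87 [164. 232.] [ 0.6387 -0.4015  0.004 ]
scoop 0.76 [333. 165.] [ 0.4824 -0.1645  0.004 ]
scoop 0.71 [233. 159.] [ 0.5019 -0.3118  0.004 ]
scoop_grip 0.94 [337.  26.] [ 0.3313 -0.2285  0.104 ]
scoop_grip 0.92 [97. 99.] [ 0.4472 -0.4602  0.104 ]
scoop_grip 0.92 [140. 269.] [ 0.6438 -0.399   0.104 ]
scoop_lip 0.85 [235. 138.] [ 0.4708 -0.315   0.004 ]
scoop_lip 0.79 [343.  19.] [ 0.2931 -0.2029  0.004 ]
scoop_lip 0.74 [144. 216.] [ 0.6186 -0.4338  0.004 ]
mat 0.65 [242. 148.] [ 0.4842 -0.3027  0.    ]
4.05 [ 0.4929 -0.2754  0.277 ] [ 0.0002 -0.097   0.9953  0.0003] [-0.0399  0.2731  0.5418  1.7985 -0.1564  1.1124  2.3201]
```

View pics/w1.png

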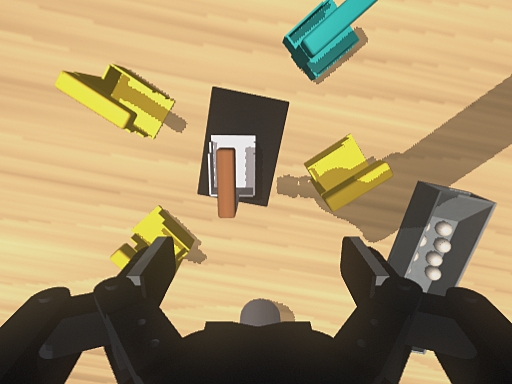

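```bash
python3 - <<'E'
from h import *
np.set_printoptions(precision=4,suppress=True)
c=cam("wrist");i=c["img"].astype(int)
m=np.zeros((384,512),np.float32);s=np.s_[140:225,205:245]
m[s]=(i[s][...,2]>1.5*i[s][...,1])&(i[s][...,2]>60)
print(m.sum(),i[180,227],i[212,227])
m=cv2.morphologyEx(m,cv2.MORPH_CLOSE,np.ones((3,3)))
bar=box(-45,35,-10,10,89,111)/1000+[0,0,.004]
r=fit(bar,[(c,m)],[.508,-.311,-2.94]);print("scoop",r.x,np.degrees(r.x[2]),r.fun)
g=place(np.array([[-.005,0,.104]]),r.x);print("grip",g, proj(c,g))
# mat corners
k=(i.max(2)<70);k[:85]=0;k[215:]=0;k[:,:195]=0;k[:,295:]=0
h=cv2.convexHull(np.argwhere(k)[:,::-1].astype(np.int32));mm=np.zeros((384,512),np.float32);cv2.fillConvexPoly(mm,h,1)
r=fit(box(-.08,.08,-.055,.055,0,.004),[(c,mm)],[.487,-.304,0]);print("mat",r.x,np.degrees(r.x[2]),r.fun)
o=get_obs();print(o["t"],o["eef_pos"])
E
```

```text
1104.0 [ 77 119 183] [ 78 122 188]
scoop [ 0.5078 -0.3113 -2.9891] -171.26107092713747 0.25866183638572693
grip [[ 0.5128 -0.3106  0.104 ]] [[224.9944 182.7627]]
mat [ 0.487  -0.3035  0.0004] 0.02378971359494723 0.04451042413711548
4.1 [ 0.4928 -0.2757  0.2771]
```

```bash
python3 - <<'E'
from h import *
np.set_printoptions(precision=4,suppress=True)
c=cam("wrist");i=c["img"].astype(int)
m=np.zeros((384,512),np.float32);s=np.s_[140:225,205:245]
m[s]=(i[s][...,0]<.52*i[s][...,2])&(i[s][...,2]>50)
m=cv2.morphologyEx(m,cv2.MORPH_CLOSE,np.ones((3,3)));m=cv2.morphologyEx(m,cv2.MORPH_OPEN,np.ones((3,3)))
print(m.sum())
bar=box(-45,35,-10,10,89,111)/1000+[0,0,.004]
r=fit(bar,[(c,m)],[.508,-.311,-2.94]);print("scoop",r.x,np.degrees(r.x[2]),r.fun)
g=place(np.array([[-.005,0,.104]]),r.x);print("grip",g)
E
```

```text
1212.0
scoop [ 0.5083 -0.311  -2.9885] -171.230209938528 0.15034550428390503
grip [[ 0.5132 -0.3102  0.104 ]]
```

>>> carry_out(
  rows="20.4 -34.5 -20 -2.3;0 0 -50 0;0 0 -50 0;0 0 -40 0;0 0 -20 0;0 0 -11 0;0 0 0 0;0 0 0 0",
)

```text
t: 5.15
eef_pos: [0.5138, -0.3118, 0.0873]
tool_rot: [0.001, -0.076, 0.997, -0.001]
contact_force: [0.4, 0.1, 0.2]
gripper_width: 0.994
grasp_force: 0.0
```

>>> carry_out(
  rows="0 0 0 0;0 0 0 0;0 0 0 0;0 0 0 0;0 0 0 0;0 0 0 0",
  claw=0,
  force=60,
)

```text
t: 5.9
eef_pos: [0.5129, -0.3112, 0.086]
tool_rot: [0.0, -0.076, 0.997, 0.0]
contact_force: [-0.2, 0.6, 1.9]
gripper_width: 0.226
grasp_force: 62.6
```

>>> carry_out(
  rows="0 0 30 0;0 0 50 0;0 0 50 0;30 45 20 -2;30 45 0 -2;30 45 0 -2;30 45 0 -2;30 45 0 -2.3;32 45 0 0;0 47 0 0",
)

```text
t: 7.15
eef_pos: [0.6962, 0.0076, 0.2347]
tool_rot: [-0.0, 0.014, 1.0, -0.0]
contact_force: [-0.4, 0.5, -1.7]
gripper_width: 0.221
grasp_force: 62.1
```

>>> carry_out(
  rows="0 0 -20 0;0 0 -20 0;0 0 -20 0;0 0 0 0",
)

```text
t: 7.65
eef_pos: [0.6932, 0.0043, 0.1734]
tool_rot: [-0.002, 0.015, 1.0, -0.0]
contact_force: [0.1, 0.7, -2.2]
gripper_width: 0.222
grasp_force: 62.1
```

```bash
python3 - <<'E'
from h import *
np.set_printoptions(precision=4,suppress=True)
o=get_obs();print(o["t"],o["eef_pos"],o["tool_rot"],o["gripper_width"],o["contact_force"])
c=cam("top");a=c["img"];cs=cam("scene");s=cs["img"]
for n,k in(("top",c),("scene",cs)):
    for q in outline_of(n,"scoop")[:4]:print(n,q["confidence"],q["centre"])
g=np.array([o["eef_pos"]])+[0,0,.019]
w=cam("wrist");print(np.round(proj(c,g)),np.round(proj(cs,g)))
B=np.vstack([box(-.116,.141,-.038,.038,.055,.055),box(-.075,.141,-.038,.038,.01,.01)])
for k in(c,cs,w):
    im=k["img"]
    P=proj(k,place(B,[.6024,.0085,-.026]))
    for p in P:cv2.circle(im,tuple(int(v) for v in np.round(p)),1,(0,0,255),-1)
A=np.hstack([cv2.resize(c["img"][115:235,190:290],(400,480),interpolation=cv2.INTER_CUBIC),cv2.resize(cs["img"][130:310,190:340],(400,480),interpolation=cv2.INTER_CUBIC)])
cv2.imwrite("pics/b.png",A);cv2.imwrite("pics/w2.png",w["img"])
E
```

```text
7.65 [0.6932 0.0043 0.1734] [-0.0022  0.0149  0.9999 -0.0004] 0.22228312816894316 [ 0.1043  0.656  -2.2337]
top 0.85 [313.7, 273.3]
top 0.79 [232.9, 151.7]
top 0.79 [390.6, 230.8]
top 0.77 [366.6, 165.9]
scene 0.92 [283.0, 152.8]
scene 0.71 [254.5, 189.5]
scene 0.67 [219.2, 246.5]
scene 0.66 [160.7, 171.3]
[[229. 137.]] [[221. 223.]]
```

View pics/b.png

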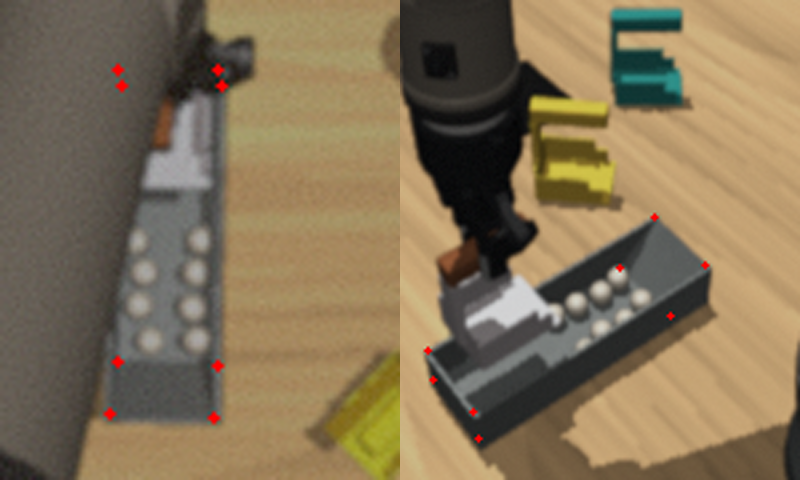

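View pics/w2.png

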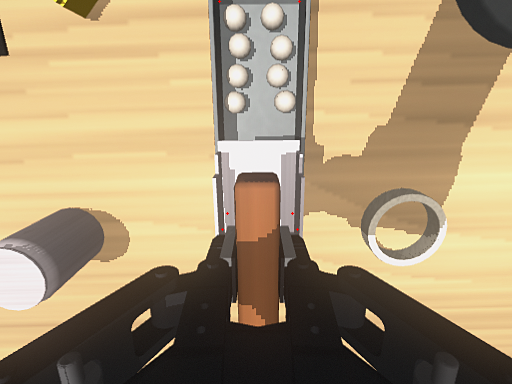

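>>> carry_out(
  rows="0 0 -40 0;0 0 -25 0;0 0 -13 0;0 0 -2 0;0 0 -2 0;0 0 0 0",
)

```text
t: 8.65
eef_pos: [0.6955, 0.0057, 0.0949]
tool_rot: [0.001, 0.014, 1.0, 0.0]
contact_force: [0.2, -0.3, -2.0]
gripper_width: 0.223
grasp_force: 62.2
```

>>> carry_out(
  rows="0 0 -2 0;0 0 -2 0;0 0 0 0",
)

```text
t: 9.02
eef_pos: [0.696, 0.0058, 0.092]
tool_rot: [0.001, 0.014, 1.0, 0.0]
contact_force: [-2.1, 0.4, 8.2]
gripper_width: 0.222
grasp_force: 63.5
```

Floor contact, about 10 N. Now I'll push forward.

>>> carry_out(
  rows="-8 0.2 0.5 0;-10 0.26 0 0;-10 0.26 0 0;-10 0.26 0 0;-10 0.26 0 0;-10 0.26 0 0;-10 0.26 0 0;-8 0.2 0 0",
)

```text
t: 10.02
eef_pos: [0.6205, 0.0077, 0.0921]
tool_rot: [0.002, 0.014, 1.0, 0.0]
contact_force: [3.3, -0.4, 7.3]
gripper_width: 0.226
grasp_force: 63.3
```

```bash
python3 - <<'E'
from h import *
np.set_printoptions(precision=4,suppress=True)
o=get_obs();print(o["t"],o["eef_pos"],o["gripper_width"],o["contact_force"])
w=cam("wrist");cv2.imwrite("pics/w3.png",w["img"][:300])
for r in place_of("wrist","stone0"): print(round(r["confidence"],2),np.round(r["centre"]),atz(w,r["centre"],.023)) if r["confidence"]>.3 else 0
E
```

```text
10.025 [0.6205 0.0077 0.0921] 0.22626314872395265 [ 3.3112 -0.4085  7.3024]
0.94 [244. 112.] [ 0.5533 -0.0007  0.023 ]
0.87 [287.  74.] [0.5287 0.0302 0.023 ]
0.78 [284. 111.] [0.5529 0.0281 0.023 ]
0.76 [295. 135.] [0.5702 0.0362 0.023 ]
0.75 [222. 133.] [ 0.5673 -0.0178  0.023 ]
0.74 [261. 134.] [0.5695 0.0111 0.023 ]
0.61 [224.  86.] [ 0.5353 -0.0141  0.023 ]
0.61 [259.  82.] [0.5333 0.0103 0.023 ]
```

View pics/w3.png

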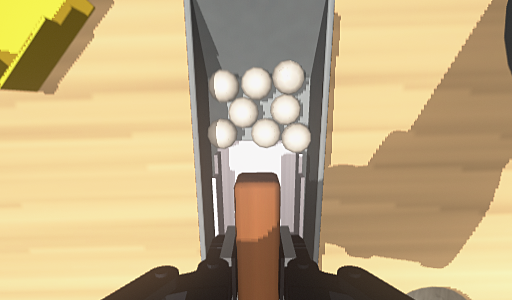

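>>> carry_out(
  rows="-8 0.2 0 0;-8 0.2 0 0;-8 0.2 0 0;-8 0.2 0 0;-8 0.2 0 0;0 0 0 0",
)

```text
t: 10.88
eef_pos: [0.5802, 0.0086, 0.0919]
tool_rot: [0.002, 0.014, 1.0, 0.0]
contact_force: [1.0, -0.1, 8.0]
gripper_width: 0.223
grasp_force: 63.4
```

```bash
python3 - <<'E'
from h import *
np.set_printoptions(precision=4,suppress=True)
o=get_obs();print(o["t"],o["eef_pos"],o["gripper_width"],o["contact_force"])
w=cam("wrist");cv2.imwrite("pics/w4.png",w["img"][:300])
for r in place_of("wrist","stone0"): print(round(r["confidence"],2),np.round(r["centre"]),atz(w,r["centre"],.023)) if r["confidence"]>.3 else 0
E
```

```text
10.875 [0.5802 0.0086 0.0919] 0.2234123314077042 [ 0.9698 -0.0755  8.0413]
0.96 [292. 138.] [0.532  0.0349 0.023 ]
0.89 [218. 118.] [ 0.5162 -0.0193  0.023 ]
0.89 [271. 125.] [0.5221 0.0191 0.023 ]
0.88 [272. 159.] [0.5473 0.0193 0.023 ]
0.79 [256. 140.] [0.5331 0.0077 0.023 ]
0.7 [300. 111.] [0.5132 0.04   0.023 ]
0.67 [250. 109.] [0.5105 0.0042 0.023 ]
0.58 [227. 142.] [ 0.5334 -0.0137  0.023 ]
```

View pics/w4.png

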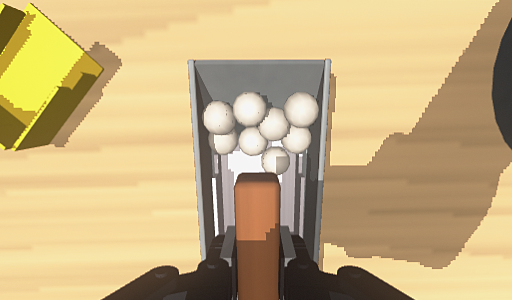

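>>> carry_out(
  rows="-5 0.1 0 0;-5 0.1 2 0;-5 0.1 5 0;-5 0.1 5 0;0 0 0 0;0 0 0 0",
)

```text
t: 11.72
eef_pos: [0.5616, 0.0092, 0.1041]
tool_rot: [0.003, 0.014, 1.0, 0.0]
contact_force: [6.0, 0.8, 4.8]
gripper_width: 0.223
grasp_force: 63.0
```

```bash
python3 - <<'E'
from h import *
np.set_printoptions(precision=4,suppress=True)
o=get_obs();print(o["t"],o["eef_pos"],o["gripper_width"],o["contact_force"])
w=cam("wrist");s=cam("scene");cv2.imwrite("pics/w5.png",np.hstack([cv2.resize(w["img"][50:200,170:350],(480,400)),cv2.resize(s["img"][180:280,220:300],(320,400))]))
E
```

```text
11.725 [0.5616 0.0092 0.1041] 0.22302269346754103 [6.05   0.7804 4.8114]
```

View pics/w5.png

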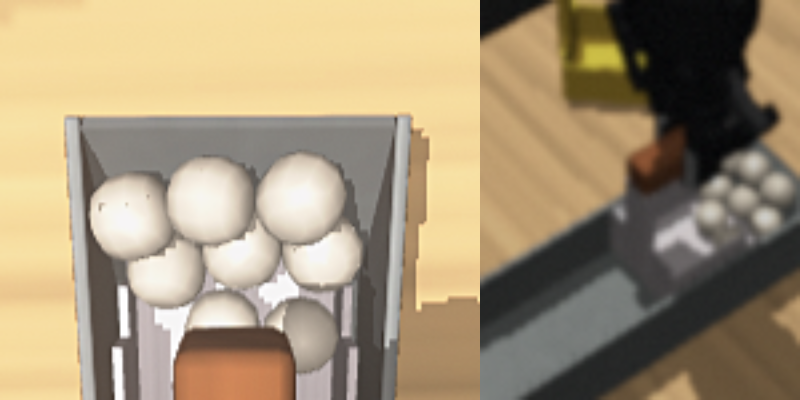

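The view shows two stones inside the pan, three on the lip and three higher on the ramp, all still in the bin. I'll back off a little and ram again to drive more in.

>>> carry_out(
  rows="6 -0.1 -6 0;6 -0.1 -6 0;10 -0.3 0 0;8 -0.2 0 0;0 0 0 0;-22 0.5 0 0;-20 0.4 10 0;0 0 0 0",
)

```text
t: 12.82
eef_pos: [0.5486, 0.0093, 0.1024]
tool_rot: [0.003, 0.014, 1.0, 0.0]
contact_force: [4.9, -1.2, 4.4]
gripper_width: 0.224
grasp_force: 63.8
```

```bash
cat > st.py <<'E'
from h import *
np.set_printoptions(precision=4,suppress=True)
o=get_obs();print(o["t"],o["eef_pos"],o["gripper_width"],o["contact_force"])
e=np.array(o["eef_pos"]);zf=e[2]-.082+.0025+.011
R=np.array([np.cos(np.pi-.026),np.sin(np.pi-.026)]);L=np.array([-R[1],R[0]])
w=cam("wrist")
for r in place_of("wrist","stone0"):
    if r["confidence"]<.3: continue
    p=atz(w,r["centre"],zf);d=p[:2]-e[:2]
    print(round(r["confidence"],2),np.round(r["centre"]),"lipfrac mm",round(1000*(d@R)-45,1),"lat",round(1000*d@L,1))
for n in ("scene",):
    c=cam(n)
    for r in place_of(n,"stone0"):
        if r["confidence"]<.3: continue
        p=atz(c,r["centre"],zf);d=p[:2]-e[:2]
        print(n,round(r["confidence"],2),np.round(r["centre"]),"lip mm",round(1000*(d@R)-45,1),"lat",round(1000*d@L,1))
E
python3 st.py
```

```text
12.825 [0.5486 0.0093 0.1024] 0.22352084085092286 [ 4.8863 -1.1586  4.4055]
0.88 [263. 156.] lipfrac mm -9.8 lat -3.6
0.78 [287. 164.] lipfrac mm -15.9 lat -21.4
0.73 [280. 213.] lipfrac mm -55.8 lat -17.3
0.7 [222. 162.] lipfrac mm -13.9 lat 27.2
0.67 [236. 195.] lipfrac mm -40.8 lat 18.0
0.51 [248. 173.] lipfrac mm -22.6 lat 7.7
scene 0.63 [269. 240.] lip mm -63.4 lat 1.3
scene 0.56 [276. 244.] lip mm -57.1 lat -19.2
scene 0.53 [280. 237.] lip mm -35.2 lat -7.9
scene 0.48 [290. 240.] lip mm -21.0 lat -31.5
scene 0.47 [275. 230.] lip mm -31.7 lat 18.3
scene 0.46 [272. 236.] lip mm -49.8 lat 8.4
scene 0.37 [287. 229.] lip mm -5.0 lat 2.1
```

>>> carry_out(
  rows="4 -0.1 -4 0;5 -0.1 -4 0;6 -0.1 -3 0;6 -0.2 0 0;7 -0.2 0 0;8 -0.2 0 0;8 -0.2 0 0;8 -0.2 0 0;8 -0.2 0 0;8 -0.2 0 0",
)

```text
t: 14.28
eef_pos: [0.6134, 0.0074, 0.09]
tool_rot: [-0.002, 0.014, 1.0, 0.0]
contact_force: [-4.3, -0.1, 15.6]
gripper_width: 0.219
grasp_force: 68.6
```

```bash
cat >> st.py <<'E'
for t,l in(("scoop_lip",(45,-100)),("scoop_in",(5,-80)),("scoop",(5,-100))):
    for r in place_of("wrist",t)[:6]:
        # tilt (nose-down +) matching the ray in the scoop's plane
        best=min((np.linalg.norm(proj(w,np.append(e[:2]+R*(l[0]*np.cos(a)+l[1]*np.sin(a))/1e3,e[2]+.019+(l[1]*np.cos(a)-l[0]*np.sin(a))/1e3))[0]-r["centre"]),np.degrees(a)) for a in np.radians(np.arange(-40,90,.5)))
        if best[0]<15: print(t,round(r["confidence"],2),np.round(r["centre"]),"tilt(nose down+)",round(best[1],1),"res px",round(best[0],1))
E
python3 st.py
```

```text
14.275 [0.6134 0.0074 0.09  ] 0.21913679690273138 [-4.274  -0.1498 15.5876]
0.95 [279. 167.] lipfrac mm -17.8 lat -15.8
0.91 [222.  98.] lipfrac mm 32.7 lat 25.6
0.8 [280. 194.] lipfrac mm -39.3 lat -17.0
0.79 [236. 175.] lipfrac mm -23.6 lat 17.4
0.68 [250. 149.] lipfrac mm -3.8 lat 6.7
0.65 [294.  95.] lipfrac mm 34.6 lat -25.0
0.57 [266. 108.] lipfrac mm 25.3 lat -5.2
scene 0.63 [266. 248.] lip mm -14.2 lat -7.0
scene 0.62 [274. 232.] lip mm 33.5 lat 22.8
scene 0.59 [279. 239.] lip mm 28.8 lat -3.9
scene 0.56 [262. 243.] lip mm -13.6 lat 11.3
scene 0.48 [264. 257.] lip mm -35.2 lat -24.4
scene 0.45 [255. 243.] lip mm -27.2 lat 21.2
scene 0.4 [256. 251.] lip mm -39.8 lat 1.0
scoop_lip 0.9 [256. 142.] tilt(nose down+) 0.0 res px 2.6
scoop_in 0.22 [258. 261.] tilt(nose down+) 35.0 res px 0.8
scoop 0.86 [258. 190.] tilt(nose down+) -0.5 res px 0.4
```

>>> carry_out(
  rows="-20 0.5 1 0;-22 0.5 0 0;-10 0.2 8 0;0 0 0 0;4 0 -4 0;4 0 -4 0;6 -0.1 0 0;8 -0.2 0 0;10 -0.2 0 0;10 -0.2 0 0",
)

```text
t: 15.88
eef_pos: [0.6028, 0.0079, 0.0899]
tool_rot: [-0.003, 0.014, 1.0, 0.0]
contact_force: [-3.4, 0.0, 15.7]
gripper_width: 0.226
grasp_force: 69.0
```

```bash
python3 st.py
```

```text
15.875 [0.6028 0.0079 0.0899] 0.22583782670503605 [-3.4427  0.0089 15.6864]
0.92 [296. 111.] lipfrac mm 23.4 lat -26.8
0.88 [238. 194.] lipfrac mm -38.8 lat 16.2
0.78 [277. 200.] lipfrac mm -43.9 lat -14.7
0.74 [231. 123.] lipfrac mm 15.0 lat 20.0
0.7 [264. 114.] lipfrac mm 21.7 lat -3.9
0.69 [257. 156.] lipfrac mm -9.2 lat 0.8
0.66 [282. 175.] lipfrac mm -23.8 lat -17.8
scene 0.64 [281. 238.] lip mm 23.6 lat -5.0
scene 0.62 [266. 241.] lip mm -12.2 lat 9.9
scene 0.55 [251. 254.] lip mm -66.8 lat 0.8
scene 0.54 [270. 237.] lip mm 5.8 lat 15.1
scene 0.49 [266. 255.] lip mm -37.9 lat -23.8
scene 0.4 [270. 248.] lip mm -16.8 lat -13.6
scene 0.4 [256. 247.] lip mm -43.3 lat 12.7
scoop_lip 0.74 [262. 145.] tilt(nose down+) 1.5 res px 3.3
scoop 0.64 [258. 193.] tilt(nose down+) 1.0 res px 1.0
```

>>> carry_out(
  rows="10 -0.26 0.5 0;10 -0.26 0.5 0;10 -0.26 0 0;11 -0.28 0 0;12 -0.3 0 0;12 -0.3 0 0;12 -0.3 0 0;10 -0.26 0 0;6 -0.15 2 0;2 0 4 0",
)

```text
t: 17.48
eef_pos: [0.6981, 0.0058, 0.0952]
tool_rot: [-0.003, 0.014, 1.0, -0.0]
contact_force: [0.4, -0.3, -2.5]
gripper_width: 0.22
grasp_force: 66.3
```

>>> carry_out(
  rows="4 -0.1 5 0;4 -0.1 3 0;4 -0.1 0 0;4 -0.1 0 0;0 0 0 0",
)

```text
t: 18.1
eef_pos: [0.7117, 0.0053, 0.1039]
tool_rot: [-0.005, 0.014, 1.0, 0.0]
contact_force: [-9.5, 0.7, 0.1]
gripper_width: 0.224
grasp_force: 66.5
```

```bash
python3 st.py
```

```text
18.1 [0.7117 0.0053 0.1039] 0.2241009847700621 [-9.4601  0.7153  0.0656]
0.76 [282. 186.] lipfrac mm -32.4 lat -18.0
0.7 [273. 165.] lipfrac mm -15.5 lat -11.2
0.65 [226.  60.] lipfrac mm 57.5 lat 22.7
0.6 [236. 184.] lipfrac mm -30.5 lat 17.8
scene 0.58 [226. 264.] lip mm -27.7 lat 6.4
scene 0.52 [280. 240.] lip mm 120.4 lat -16.9
scene 0.51 [235. 262.] lip mm -5.5 lat -3.0
scene 0.48 [230. 272.] lip mm -30.5 lat -18.4
scene 0.46 [222. 271.] lip mm -44.4 lat -3.7
scene 0.42 [221. 264.] lip mm -35.9 lat 14.0
scene 0.38 [250. 246.] lip mm 50.5 lat 15.8
scoop_lip 0.71 [261. 130.] tilt(nose down+) -6.0 res px 2.8
scoop_in 0.91 [259. 186.] tilt(nose down+) -7.5 res px 0.9
scoop_in 0.45 [259. 178.] tilt(nose down+) -12.0 res px 0.4
scoop 0.68 [258. 176.] tilt(nose down+) -7.5 res px 0.4
```

>>> carry_out(
  rows="4 -0.1 0 0;4 -0.1 0 0;4 -0.1 1 0;0 0 1 0;-4 0 4 0;-4 0 6 0;0 0 12 0;0 0 20 0;0 0 25 0;0 0 20 0",
)

```text
t: 19.7
eef_pos: [0.7207, 0.0048, 0.1972]
tool_rot: [0.001, 0.014, 1.0, 0.0]
contact_force: [0.4, -0.9, -1.7]
gripper_width: 0.224
grasp_force: 66.7
```

```bash
python3 st.py; python3 - <<'E'
from h import *
np.set_printoptions(precision=4,suppress=True)
for n in("top","scene"):
    c=cam(n)
    for t,z in dict(bowl_rim=.15,bowl_in=.088,knob_grip=.122).items():
        for r in place_of(n,t)[:2]: print(n,t,round(r["confidence"],2),atz(c,r["centre"],z))
    for q in outline_of(n,"bowl_rim")[:1]:print(q["centre"],q["pixels"].sum(),q["confidence"])
E
```

```text
19.7 [0.7207 0.0048 0.1972] 0.22424776053904547 [ 0.4412 -0.942  -1.7075]
0.89 [281. 178.] lipfrac mm -26.8 lat -17.0
0.85 [234. 188.] lipfrac mm -34.1 lat 19.1
0.72 [257. 171.] lipfrac mm -21.2 lat 1.2
0.54 [234.  66.] lipfrac mm 53.0 lat 16.5
scene 0.64 [246. 248.] lip mm 12.1 lat -42.6
scene 0.59 [220. 239.] lip mm -20.3 lat 12.2
scene 0.59 [214. 251.] lip mm -48.9 lat -6.4
scene 0.53 [214. 241.] lip mm -34.9 lat 16.0
scene 0.52 [269. 234.] lip mm 75.9 lat -42.2
scene 0.44 [226. 248.] lip mm -23.7 lat -15.3
scene 0.43 [280. 240.] lip mm 83.4 lat -69.4
scoop_in 0.86 [259. 168.] tilt(nose down+) -17.5 res px 0.4
scoop 0.58 [258. 157.] tilt(nose down+) -17.0 res px 0.6
top bowl_rim 0.73 [0.4825 0.2883 0.15  ]
top bowl_in 0.82 [0.4912 0.2833 0.088 ]
top knob_grip 0.53 [0.6511 0.0011 0.122 ]
top knob_grip 0.52 [ 0.5966 -0.0175  0.122 ]
[115.5, 218.0] 3455 0.62
scene bowl_rim 0.96 [0.4765 0.2787 0.15  ]
scene bowl_in 0.92 [0.4882 0.2867 0.088 ]
scene knob_grip 0.78 [0.3399 0.3118 0.122 ]
[388.0, 279.9] 10262 0.94
```

>>> carry_out(
  rows="0 5 20 0;-5 15 20 0;-10 25 20 0;-15 32 5 0;-18 35 0 0;-18 35 0 0;-18 35 0 0;-18 35 0 0;-15 28 0 0;-12 18 0 0",
)

```text
t: 21.8
eef_pos: [0.5898, 0.2711, 0.2611]
tool_rot: [0.001, 0.012, 1.0, 0.001]
contact_force: [0.6, -0.6, -2.3]
gripper_width: 0.225
grasp_force: 66.8
```

>>> carry_out(
  rows="-8 12 0 0;-4 6 -5 0;0 0 0 0;0 0 0 0",
)

```text
t: 22.3
eef_pos: [0.5795, 0.2846, 0.2544]
tool_rot: [0.0, 0.015, 1.0, -0.0]
contact_force: [0.4, -0.4, -2.2]
gripper_width: 0.224
grasp_force: 66.8
```

```bash
python3 st.py; python3 - <<'E'
from h import *
np.set_printoptions(precision=4,suppress=True)
for n in("wrist","scene","top"):
    c=cam(n)
    for t,z in dict(bowl_rim=.15,bowl_in=.088,knob_grip=.122).items():
        for r in place_of(n,t)[:1]: print(n,t,round(r["confidence"],2),np.round(r["centre"]),atz(c,r["centre"],z))
E
```

```text
22.3 [0.5795 0.2846 0.2544] 0.2240328312918307 [ 0.3505 -0.4161 -2.221 ]
0.83 [ 42. 190.] lipfrac mm -35.2 lat 169.0
0.8 [ 51. 134.] lipfrac mm 7.5 lat 152.8
0.8 [234. 189.] lipfrac mm -35.0 lat 19.5
0.7 [ 33. 138.] lipfrac mm 4.2 lat 167.1
0.7 [253. 175.] lipfrac mm -23.9 lat 4.0
0.6 [280. 176.] lipfrac mm -25.1 lat -16.7
0.58 [ 67. 135.] lipfrac mm 6.3 lat 141.5
0.42 [257. 255.] lipfrac mm -92.5 lat 1.4
scene 0.63 [248. 243.] lip mm -149.5 lat 206.8
scene 0.57 [368. 279.] lip mm -20.4 lat 3.8
scene 0.54 [282. 238.] lip mm -85.7 lat 174.9
scene 0.51 [364. 288.] lip mm -39.4 lat -4.7
scene 0.47 [270. 233.] lip mm -98.0 lat 200.2
scene 0.39 [376. 291.] lip mm -26.6 lat -21.3
scoop_lip 0.78 [258. 108.] tilt(nose down+) -15.5 res px 0.8
scoop_in 0.87 [259. 171.] tilt(nose down+) -16.0 res px 0.2
scoop 0.98 [259. 159.] tilt(nose down+) -15.5 res px 0.6
wrist bowl_rim 0.77 [251.  78.] [0.4848 0.2826 0.15  ]
wrist bowl_in 0.62 [252.  84.] [0.4847 0.2819 0.088 ]
scene bowl_rim 0.58 [387. 270.] [0.4854 0.2806 0.15  ]
scene bowl_in 0.9 [383. 288.] [0.4853 0.2872 0.088 ]
scene knob_grip 0.79 [441. 254.] [0.345  0.3191 0.122 ]
top bowl_rim 0.64 [125. 220.] [0.4806 0.2879 0.15  ]
top bowl_in 0.63 [133. 220.] [0.4835 0.2831 0.088 ]
top knob_grip 0.69 [117. 273.] [0.3372 0.3136 0.122 ]
```

```bash
python3 - <<'E'
from h import *
w=cam("wrist")["img"];s=cam("scene")["img"];t=cam("top")["img"]
r=lambda im,x,y,a,b,W,H:cv2.resize(im[y:y+b,x:x+a],(W,H),interpolation=cv2.INTER_CUBIC)
A=np.hstack([r(w,0,100,110,130,254,300),r(w,190,100,140,140,300,300),r(t,195,120,60,110,164,300)])
B=np.hstack([r(s,200,200,120,100,360,300),r(s,330,230,110,90,358,300)])
cv2.imwrite("pics/l.png",np.vstack([A,B]))
E
```

```text
(no output)
```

View pics/l.png

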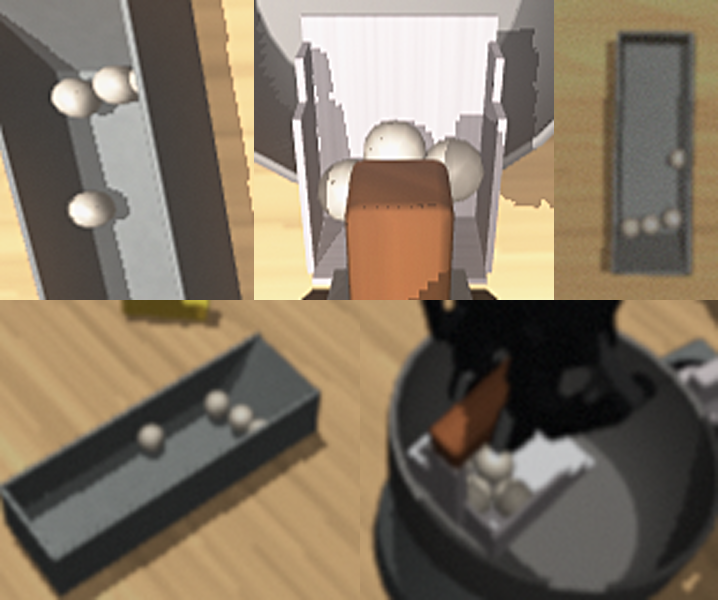

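```bash
python3 - <<'E'
from h import *
np.set_printoptions(precision=1,suppress=True)
F=[]
for k in range(4):
    w=cam("wrist");o=get_obs();F.append(o["contact_force"])
print("F",np.mean(F,0))
e=np.array(o["eef_pos"]);g=e+[0,0,.019]
R=np.array([np.cos(np.pi-.03),np.sin(np.pi-.03),0]);L=np.array([-R[1],R[0],0]);Z=np.array([0,0,1.])
for a in(-14,-16,-18):
    a=np.radians(a);X=np.cos(a)*R-np.sin(a)*Z;N=np.sin(a)*R+np.cos(a)*Z
    O=g-.1*N+.005*X     # scoop origin
    print(np.degrees(a),"lip px",proj(w,O+.04*X)[0],"wall fronts",proj(w,O+.04*X+.032*L)[0])
    for uv in((255.8,171.4),(234.8,188.7),(281.9,179.3)):
        c,d=ray(w,uv);t=((O+N*.0135-c)@N)/(d@N);p=c+d*t-O
        print(uv,"pan x",1e3*p@X,"y",1e3*p@L)
    print("hidden cand at x=-26,y=0:",proj(w,O-.0265*X+.0135*N)[0])
i=w["img"]
for r in place_of("wrist","scoop_lip")[:1]:print(r)
E
```

```text
F [ 0.1  0.1 -2.7]
-14.0 lip px [258.9 111.5] wall fronts [214.1 111.4]
(255.8, 171.4) pan x -1.0431351566996638 y 2.1537463313013556
(234.8, 188.7) pan x -16.011981320276536 y 18.402113617793976
(281.9, 179.3) pan x -7.66940975113981 y -17.643151182692954
hidden cand at x=-26,y=0: [258.5 200.2]
-16.0 lip px [258.9 107.2] wall fronts [213.5 107.1]
(255.8, 171.4) pan x -4.017935367838765 y 2.153206952301128
(234.8, 188.7) pan x -19.29749244654025 y 18.4431354868792
(281.9, 179.3) pan x -10.771159909477356 y -17.657760408033
hidden cand at x=-26,y=0: [258.6 196.5]
-18.0 lip px [259.  102.9] wall fronts [212.8 102.7]
(255.8, 171.4) pan x -7.048201164311486 y 2.15332561516714
(234.8, 188.7) pan x -22.680145208068154 y 18.496109727087926
(281.9, 179.3) pan x -13.945887913697039 y -17.683754059403824
hidden cand at x=-26,y=0: [258.6 192.8]
{'centre': [257.6, 107.5], 'confidence': 0.93}
```

Geometry confirms a fourth stone hidden under the bar: the three visible ones are propped about 22 mm off the back wall, and the other four are in the bin. I'll pour by rolling the pan over the far rim.

>>> carry_out(
  rows="-3 0.5 -12 0;0 0 -10 0;-14 0 -1 0;-14 0 -2 0;-11 0 -5 0;-11 0 -5 0;-11 0 -5 0",
)

```text
t: 24.52
eef_pos: [0.5136, 0.2863, 0.2133]
tool_rot: [-0.001, 0.014, 1.0, -0.0]
contact_force: [-0.0, -0.2, -1.9]
gripper_width: 0.225
grasp_force: 66.9
```

```bash
python3 st.py | tail -6; python3 -c "
from h import *;o=get_obs();print(o['t'],o['eef_pos'],o['contact_force'],o['tool_rot'])"
```

```text
scene 0.51 [382. 284.] lip mm -46.8 lat -6.7
scene 0.48 [279. 236.] lip mm -133.0 lat 206.1
scene 0.37 [272. 233.] lip mm -140.3 lat 223.2
scoop_lip 0.84 [258. 111.] tilt(nose down+) -14.0 res px 1.0
scoop_in 0.7 [259. 170.] tilt(nose down+) -16.5 res px 0.4
scoop 0.93 [256. 159.] tilt(nose down+) -15.5 res px 2.8
24.875 [0.51547496 0.28650471 0.21471622] [-0.20534786  0.32499158 -2.11024535] [3.86227509e-04 1.40481885e-02 9.99901237e-01 1.22343764e-04]
```

>>> carry_out(
  rows="0 0 15 0;0 0 20 0;5 0 10 0;15 0 0 0;20 0 0 0;15 0 0 0;9 0 0 0;0 0 -10 0;0 0 -10 0;0 0 0 0",
)

```text
t: 26.12
eef_pos: [0.5775, 0.2864, 0.2379]
tool_rot: [-0.001, 0.014, 1.0, -0.001]
contact_force: [0.2, -0.4, -2.9]
gripper_width: 0.224
grasp_force: 66.9
```

>>> carry_out(
  rows="0 0 -5 0;0 0 0 0",
)

```text
t: 26.38
eef_pos: [0.5788, 0.2866, 0.2345]
tool_rot: [0.0, 0.014, 1.0, 0.0]
contact_force: [0.3, -0.1, -2.2]
gripper_width: 0.216
grasp_force: 66.9
```

>>> carry_out(
  rows="0 0 -3 0;0 0 -3 0;0 0 0 0",
)

```text
t: 26.75
eef_pos: [0.5825, 0.2873, 0.2327]
tool_rot: [0.004, 0.014, 1.0, 0.002]
contact_force: [1.3, -0.3, 12.8]
gripper_width: 0.225
grasp_force: 69.0
```

>>> carry_out(
  rows="-3 0 -1 0;-4 0 0 0;-4 0 0 0;-4 0 0 0;0 0 0 0",
)

```text
t: 27.38
eef_pos: [0.5683, 0.2874, 0.232]
tool_rot: [0.005, 0.014, 1.0, 0.002]
contact_force: [3.4, -1.0, 11.5]
gripper_width: 0.218
grasp_force: 69.4
```

```bash
python3 st.py | tail -4
```

```text
scene 0.46 [274. 233.] lip mm -91.6 lat 210.7
scoop_lip 0.93 [258. 123.] tilt(nose down+) -8.0 res px 0.4
scoop_in 0.7 [256. 123.] tilt(nose down+) -40.0 res px 9.3
scoop 0.64 [257. 172.] tilt(nose down+) -9.0 res px 1.4
```

>>> carry_out(
  rows="-5 0 0 0;-5 0 0 0;-5 0 -0.5 0;-8 0 -2 0;-8 0 -3 0;-8 0 -3 0;0 0 0 0",
)

```text
t: 28.6
eef_pos: [0.5272, 0.2876, 0.2226]
tool_rot: [0.003, 0.014, 1.0, 0.002]
contact_force: [-2.1, -0.3, 15.2]
gripper_width: 0.229
grasp_force: 72.4
```

```bash
python3 st.py | tail -4
```

```text
scene 0.54 [247. 244.] lip mm -191.9 lat 227.3
scene 0.5 [384. 293.] lip mm -51.6 lat -22.6
scoop_lip 0.96 [259. 162.] tilt(nose down+) 9.5 res px 1.1
scoop 0.17 [260. 163.] tilt(nose down+) -13.5 res px 1.9
```

>>> carry_out(
  rows="0 0 -4 0;-7 0 -5 0;-7 0 -5 0;-6 0 -6 0;-6 0 -6 0;0 0 0 0",
)

```text
t: 29.7
eef_pos: [0.4971, 0.2869, 0.1948]
tool_rot: [-0.002, 0.013, 1.0, 0.001]
contact_force: [-13.5, -4.2, 15.2]
gripper_width: 0.225
grasp_force: 82.8
```

```bash
python3 st.py | tail -8
```

```text
scene 0.61 [278. 240.] lip mm -149.1 lat 209.6
scene 0.53 [374. 262.] lip mm -25.2 lat 41.7
scene 0.49 [401. 274.] lip mm -4.2 lat -10.8
scene 0.46 [272. 234.] lip mm -149.5 lat 233.2
scene 0.44 [412. 285.] lip mm -5.4 lat -39.5
scene 0.37 [391. 270.] lip mm -12.9 lat 7.5
scoop_in 0.54 [252. 171.] tilt(nose down+) -16.0 res px 7.0
scoop 0.9 [262. 252.] tilt(nose down+) 30.0 res px 4.1
```

>>> carry_out(
  rows="-6 0 -6 0;-4 0 -8 0;-4 0 -7 0;0 0 0 0;0 0 0 0",
)

```text
t: 30.68
eef_pos: [0.4837, 0.2864, 0.1717]
tool_rot: [-0.001, 0.014, 1.0, -0.0]
contact_force: [-5.6, -0.8, 0.5]
gripper_width: 0.225
grasp_force: 81.4
```

```bash
python3 st.py | tail -9; python3 - <<'E'
from h import *
np.set_printoptions(precision=3,suppress=True)
for n in("scene","top","wrist"):
    c=cam(n)
    for r in place_of(n,"stone0"):
        if r["confidence"]>.25:print(n,round(r["confidence"],2),np.round(r["centre"]),atz(c,r["centre"],.079)-[.482,.286,0])
E
```

```text
0.7 [260. 119.] lipfrac mm 18.0 lat -0.8
0.57 [188. 156.] lipfrac mm -9.1 lat 52.7
scene 0.65 [371. 265.] lip mm -33.9 lat 48.4
scene 0.64 [281. 241.] lip mm -147.7 lat 217.3
scene 0.61 [414. 284.] lip mm 1.0 lat -37.5
scene 0.6 [248. 243.] lip mm -211.3 lat 258.3
scene 0.44 [401. 274.] lip mm -0.7 lat -5.6
scene 0.37 [273. 233.] lip mm -148.0 lat 247.1
scoop 0.64 [260. 277.] tilt(nose down+) 41.5 res px 1.1
scene 0.52 [284. 236.] [ 0.07  -0.239  0.079]
scene 0.52 [270. 234.] [ 0.093 -0.264  0.079]
scene 0.52 [412. 286.] [-0.055  0.034  0.079]
scene 0.42 [404. 272.] [-0.07   0.001  0.079]
scene 0.37 [247. 247.] [ 0.158 -0.269  0.079]
scene 0.35 [388. 270.] [-0.047 -0.023  0.079]
top 0.62 [238. 199.] [ 0.058 -0.301  0.079]
top 0.61 [232. 204.] [ 0.045 -0.281  0.079]
top 0.51 [124. 241.] [-0.057  0.026  0.079]
top 0.5 [153. 232.] [-0.034 -0.057  0.079]
top 0.46 [231. 180.] [ 0.112 -0.281  0.079]
top 0.45 [143. 237.] [-0.046 -0.028  0.079]
top 0.43 [223. 203.] [ 0.048 -0.258  0.079]
top 0.4 [242. 177.] [ 0.121 -0.31   0.079]
top 0.38 [134. 239.] [-0.053 -0.003  0.079]
wrist 0.88 [288. 124.] [-0.055  0.026  0.079]
wrist 0.87 [  7. 285.] [ 0.088 -0.244  0.079]
wrist 0.83 [263. 122.] [-0.058  0.005  0.079]
wrist 0.81 [220. 124.] [-0.057 -0.029  0.079]
wrist 0.76 [ 19. 226.] [ 0.028 -0.217  0.079]
wrist 0.72 [189. 155.] [-0.033 -0.057  0.079]
```

Four stones are confirmed in the bowl by both top and wrist views. Now I'll un-tilt the scoop by pulling its back corner against the inner rim.

>>> carry_out(
  rows="-5 0 -4 0;0 0 0 0;7 0 7 0;7 0 7 0;7 0 7 0;7 0 7 0;8 0 5 0;8 0 5 0;0 0 0 0",
)

```text
t: 32.45
eef_pos: [0.5217, 0.285, 0.2054]
tool_rot: [-0.003, 0.014, 1.0, -0.002]
contact_force: [-9.3, -3.6, 0.6]
gripper_width: 0.225
grasp_force: 81.5
```

```bash
python3 st.py | tail -4
```

```text
scene 0.53 [402. 275.] lip mm 13.5 lat -17.7
scene 0.51 [371. 265.] lip mm -18.7 lat 36.2
scene 0.4 [413. 282.] lip mm 17.4 lat -41.0
scoop 0.94 [258. 212.] tilt(nose down+) 10.5 res px 0.7
```

>>> carry_out(
  rows="6 0 3 0;6 0 3 0;5 0 2 0;0 0 0 0",
)

```text
t: 33.3
eef_pos: [0.5389, 0.285, 0.2132]
tool_rot: [-0.003, 0.014, 1.0, -0.002]
contact_force: [-7.4, -3.2, -0.5]
gripper_width: 0.223
grasp_force: 81.2
```

```bash
python3 st.py | tail -4
```

```text
scoop_lip 0.75 [256. 142.] tilt(nose down+) 0.0 res px 2.6
scoop_lip 0.17 [261. 190.] tilt(nose down+) 22.5 res px 2.1
scoop_in 0.47 [253. 132.] tilt(nose down+) -40.0 res px 5.8
scoop_in 0.24 [253. 128.] tilt(nose down+) -40.0 res px 7.8
```

>>> carry_out(
  rows="-6 0 5 0;0 0 25 0;0 0 30 0;-4 -30 20 0;-5 -55 0 0;-5 -60 0 0;-5 -60 0 0;-5 -60 0 0;-5 -60 0 0;-4 -60 0 0",
)

```text
t: 34.9
eef_pos: [0.5026, -0.1009, 0.2955]
tool_rot: [0.002, 0.014, 1.0, 0.0]
contact_force: [1.1, -0.1, -1.7]
gripper_width: 0.224
grasp_force: 81.1
```

>>> carry_out(
  rows="-3 -60 0 0;-3 -60 0 0;-2 -50 0 0;0 -32 -10 0;0 0 -40 0;0 0 -40 0;0 0 -30 0;0 0 -20 0;0 0 0 0",
)

```text
t: 36.02
eef_pos: [0.4938, -0.3005, 0.1535]
tool_rot: [-0.0, 0.014, 1.0, 0.0]
contact_force: [-0.6, -0.1, -0.5]
gripper_width: 0.221
grasp_force: 81.0
```

```bash
python3 st.py | tail -4;python3 - <<'E'
from h import *
np.set_printoptions(precision=4,suppress=True)
w=cam("wrist");e=np.array(get_obs()["eef_pos"])
b=e[2]-.082
for t,z in(("scoop_lip",b),("scoop",b),("mat",0)):
    for r in place_of("wrist",t)[:3]:
        print(t,round(r["confidence"],2),np.round(r["centre"]),atz(w,r["centre"],z)-e*[1,1,0])
E
```

```text
scene 0.43 [413. 286.] lip mm 34.3 lat -620.6
scene 0.39 [404. 276.] lip mm 38.8 lat -592.7
scoop_lip 0.79 [257. 142.] tilt(nose down+) 0.0 res px 1.6
scoop 0.97 [256. 192.] tilt(nose down+) 1.0 res px 2.2
scoop_lip 0.91 [140. 149.] [-0.0415 -0.093   0.0727]
scoop_lip 0.77 [422. 129.] [-0.0509  0.1291  0.0727]
scoop_lip 0.55 [260. 143.] [-0.0436  0.0022  0.0727]
scoop 0.93 [392. 160.] [-0.0265  0.1083  0.0727]
scoop 0.81 [255. 192.] [-0.0028 -0.0029  0.0727]
scoop 0.58 [108. 138.] [-0.0507 -0.1173  0.0727]
```

>>> carry_out(
  rows="-1.5 -3 -25 0;0 0 -25 0;0 0 -12 0;0 0 -4 0;0 0 -3 0;0 0 0 0",
)

```text
t: 37.33
eef_pos: [0.4927, -0.3037, 0.0854]
tool_rot: [0.0, 0.014, 1.0, -0.0]
contact_force: [0.3, -0.6, -2.0]
gripper_width: 0.227
grasp_force: 81.1
```

>>> carry_out(
  rows="0 0 -2 0;0 0 -2 0;0 0 0 0",
)

```text
t: 37.7
eef_pos: [0.4923, -0.3034, 0.0808]
tool_rot: [-0.0, 0.014, 1.0, 0.0]
contact_force: [0.7, 0.2, -1.6]
gripper_width: 0.222
grasp_force: 81.1
```

>>> carry_out(
  rows="0 0 -2 0;0 0 -1.5 0;0 0 0 0",
)

```text
t: 38.08
eef_pos: [0.4928, -0.3038, 0.0778]
tool_rot: [0.0, 0.014, 1.0, -0.0]
contact_force: [0.5, 0.6, 3.8]
gripper_width: 0.227
grasp_force: 81.7
```

Contact. I'll press slightly more to level it, then open and rise.

>>> carry_out(
  rows="0 0 -1.5 0;0 0 0 0;0 0 1 0",
)

```text
t: 38.45
eef_pos: [0.4929, -0.3038, 0.0778]
tool_rot: [0.001, 0.014, 1.0, -0.0]
contact_force: [0.3, 0.1, 3.5]
gripper_width: 0.222
grasp_force: 81.7
```

>>> carry_out(
  rows="0 0 0 0;0 0 0 0;0 0 0 0;0 0 0 0;0 0 30 0;0 0 50 0;0 0 60 0;0 0 60 0;0 0 0 0",
  claw=85,
)

```text
t: 39.58
eef_pos: [0.4944, -0.3054, 0.2817]
tool_rot: [0.004, 0.014, 1.0, -0.001]
contact_force: [-0.2, -0.1, 0.0]
gripper_width: 0.994
grasp_force: 0.0
```

```bash
python3 - <<'E'
from h import *
np.set_printoptions(precision=4,suppress=True)
c=cam("wrist");i=c["img"].astype(int);print(get_obs()["t"],get_obs()["eef_pos"])
for t,z in(("scoop_lip",.004),("scoop",.004),("scoop_grip",.104),("mat",0)):
    for r in place_of("wrist",t)[:5]:
        p=atz(c,r["centre"],z)
        if np.hypot(p[0]-.487,p[1]+.3035)<.07:print(t,round(r["confidence"],2),np.round(r["centre"]),p)
g=proj(c,[[.492,-.3035,.104]])[0];x,y=int(g[0]),int(g[1])
m=np.zeros((384,512),np.float32);s=np.s_[max(0,y-60):y+60,x-35:x+35]
m[s]=(i[s][...,0]<.52*i[s][...,2])&(i[s][...,2]>50)
m=cv2.morphologyEx(cv2.morphologyEx(m,cv2.MORPH_CLOSE,np.ones((3,3))),cv2.MORPH_OPEN,np.ones((3,3)))
n,l,st,_=cv2.connectedComponentsWithStats(m.astype(np.uint8));k=1+np.argmax(st[1:,4]);m=(l==k).astype(np.float32);print(st[k])
bar=box(-45,35,-10,10,89,111)/1000+[0,0,.004]
r=fit(bar,[(c,m)],[.487,-.3035,-3.17]);print("scoop",r.x,np.degrees(r.x[2]),r.fun)
for n,q in(("top",0),("scene",0)):
    c=cam(n)
    for t,z in dict(can=0,tape=0,knob_grip=.122,bowl_rim=.15,scoop=.004).items():
        for r in place_of(n,t)[:4 if t=="scoop" else 1]:print(n,t,round(r["confidence"],2),atz(c,r["centre"],z))
    print(n,[(round(r["confidence"],2),np.round(r["centre"]).tolist()) for r in place_of(n,"stone0")])
E
```

```text
39.625 [ 0.4933 -0.3041  0.2789]
scoop_lip 0.91 [261. 119.] [ 0.4429 -0.3011  0.004 ]
scoop 0.85 [261. 146.] [ 0.4816 -0.302   0.004 ]
scoop_grip 0.66 [260. 166.] [ 0.4902 -0.3039  0.104 ]
[ 250  130   18   70 1188]
scoop [ 0.4841 -0.3051 -3.1593] -181.01171341714098 0.10152304172515869
top can 0.64 [ 0.7689 -0.2265  0.    ]
top tape 0.83 [0.764  0.1709 0.    ]
top knob_grip 0.77 [0.3461 0.315  0.122 ]
top bowl_rim 0.77 [0.479  0.2868 0.15  ]
top scoop 0.84 [ 0.6455 -0.4053  0.004 ]
top scoop 0.75 [ 0.4858 -0.163   0.004 ]
top scoop 0.67 [ 0.4809 -0.3037  0.004 ]
top scoop 0.67 [ 0.3268 -0.2297  0.004 ]
top [(0.61, [242.0, 179.0]), (0.59, [239.0, 198.0]), (0.45, [232.0, 202.0]), (0.4, [133.0, 240.0]), (0.4, [121.0, 240.0]), (0.38, [143.0, 239.0]), (0.38, [152.0, 230.0]), (0.37, [223.0, 204.0])]
scene can 0.76 [ 0.7643 -0.2294  0.    ]
scene tape 0.7 [0.7635 0.1758 0.    ]
scene knob_grip 0.84 [0.3419 0.3156 0.122 ]
scene bowl_rim 0.96 [0.4801 0.2842 0.15  ]
scene scoop 0.84 [ 0.4887 -0.1457  0.004 ]
scene scoop 0.75 [ 0.4524 -0.4542  0.004 ]
scene scoop 0.74 [ 0.4973 -0.2972  0.004 ]
scene scoop 0.72 [ 0.647  -0.4055  0.004 ]
scene [(0.58, [412.0, 283.0]), (0.58, [391.0, 266.0]), (0.52, [280.0, 237.0]), (0.45, [246.0, 246.0]), (0.41, [273.0, 234.0])]
```

>>> carry_out(
  rows="0 40 10 0;0 62 0 0;0 62 0 0;0 62 0 0;0 62 0 0;0 62 0 0;0 62 0 0;-10 62 0 0;-20 60 0 0;-20 50 0 0",
  claw=45,
)

```text
t: 41.78
eef_pos: [0.4417, 0.2819, 0.2871]
tool_rot: [0.0, 0.013, 1.0, 0.0]
contact_force: [1.0, 0.1, -0.6]
gripper_width: 0.53
grasp_force: 0.0
```

>>> carry_out(
  rows="-15 30 -10 0;0 0 0 0;0 0 0 0",
)

```text
t: 42.15
eef_pos: [0.4282, 0.3086, 0.2771]
tool_rot: [0.0, 0.014, 1.0, -0.0]
contact_force: [-0.1, 0.0, 0.2]
gripper_width: 0.527
grasp_force: 0.0
```

```bash
python3 - <<'E'
from h import *
np.set_printoptions(precision=4,suppress=True)
c=cam("wrist");i=c["img"];o=get_obs();print(o["t"],o["eef_pos"],o["tool_rot"])
for t,z in(("knob_grip",.122),("bowl_rim",.15),("bowl_in",.088)):
    for r in place_of("wrist",t)[:2]:print(t,round(r["confidence"],2),np.round(r["centre"]),atz(c,r["centre"],z))
k=place_of("wrist","knob_grip")[0]["centre"]
for q in outline_of("wrist","knob")[:2]:
    ys,xs=np.nonzero(q["pixels"]);print("outl",q["confidence"],q["centre"],q["pixels"].sum(),xs.min(),xs.max(),ys.min(),ys.max())
x,y=int(k[0]),int(k[1]);g=cv2.cvtColor(i,cv2.COLOR_BGR2GRAY)
y0=max(0,y-36)
for row in g[y0:y+37:3,x-36:x+37:3]:print("".join("%3d "%v for v in row))
E
```

```text
42.2 [0.4285 0.3082 0.2772] [ 0.0003  0.0149  0.9999 -0.    ]
knob_grip 0.85 [264.  90.] [0.3407 0.3166 0.122 ]
knob_grip 0.4 [235. 212.] [0.4695 0.2813 0.122 ]
bowl_rim 0.9 [236. 237.] [0.4868 0.2838 0.15  ]
bowl_in 0.71 [238. 211.] [0.4806 0.2816 0.088 ]
bowl_in 0.5 [ 69. 230.] [0.5005 0.0648 0.088 ]
outl 0.65 [259.4, 89.7] 1407 239 279 67 112
183 214 210 209 214 212 210 212 212 210 202 195 184 173 165 139 139 174 213 236 147 147 147 147 148 
187 213 209 207 209 212 212 211 211 213 210 210 211 206 205 199 191 185 102 107  96  99 112 136 153 
193 210 211 210 210 212 212 212 222 226 196 178 226 218 211 207 206 209 221 125 123 119 116 111 109 
202 210 212 213 211 212 225 120  72  78  84  83  78  61  57 205 210 207 208 121 128 128 125 124 125 
211 210 214 214 217 100  81  90  90  87  86  84  82  82  81  72 101 216 205 183 126 127 126 125 123 
213 211 213 218  87  94  91  91  89  86 222 196  84  67  78  79  79  46 218 210 122 127 128 127 126 
209 210 216  92  97  95  95  91  82 163 255 251 252 255  87  79  78  78  44 215 167 125 129 127 123 
209 210 199 102  99  95  92 207 255 248 251 2
[... 1071 characters left out ...]
16  87 104 103  99 183 255 252 250 250 253 121 202 200 247  81  82  84  76 213 200 163 111 149 
213 214 201 105 104 101  96 192 252 254 252 255 170 199 130  56  84  84  83  78 204 200 154 150 145 
212 212 216 105 103 102 100  98  89  90 123 139 117  58  65  87  85  84  47 208 198 202 145 143 142 
210 211 212 220  90 102  99  97  95  93  93  91  90  89  89  86  86  45 210 200 198 188 129 142 143 
210 209 210 212 216 197  84  99  96  92  93  92  90  88  87  78 161 207 203 200 201 177  88 153 152 
209 208 209 210 211 212 217 166  56  88  91  89  86  56 101 189 204 197 201 200 202 167 125 155 156 
211 210 209 209 207 206 206 206 211 218 213 207 214 207 202 203 201 198 200 200 201 154 160 154 156
```

```bash
python3 - <<'E'
from h import *
np.set_printoptions(precision=4,suppress=True)
c=cam("wrist");e=np.array(get_obs()["eef_pos"])
for uv,z in(((259.8,92),.129),((259.4,89.7),.112),((255+4.5,89.7),.1)):print(atz(c,uv,z))
a=np.radians(-11);K0=np.array([.343,.315])
g=cv2.cvtColor(c["img"],cv2.COLOR_BGR2GRAY);dk=((g<115)&(g>30)).astype(np.uint8);dk[130:]=0;dk[:, :220]=0;dk[:,300:]=0
# edge points of bar top right: fit line via bright->grey
pts=[]
for y in range(72,112):
    r=g[y,248:280].astype(int);j=np.argmax(r[:-2]-r[2:]>25);pts.append((248+j+1,y))
pts=np.array(pts);P=np.array([atz(c,p,.129)[:2] for p in pts]);v=cv2.fitLine(P.astype(np.float32),cv2.DIST_HUBER,0,.01,.01).ravel();print(v,np.degrees(np.arctan2(v[1],v[0])))
k=place_of("wrist","knob_grip")[0];print(k,atz(c,k["centre"],.122),e)
E
```

```text
[0.3433 0.3127 0.129 ]
[0.3402 0.3125 0.112 ]
[0.3395 0.3127 0.1   ]
[ 0.9802 -0.1978  0.3414  0.3042] -11.411126
{'centre': [258.3, 90.9], 'confidence': 0.55} [0.3418 0.3113 0.122 ] [0.428  0.309  0.2771]
```

>>> carry_out(
  rows="-43 1 0 -5;-43 2 -10 -4.7;0 0 -40 0;0 0 -40 0;0 0 -30 0;0 0 -20 0;0 0 0 0",
)

```text
t: 43.42
eef_pos: [0.3411, 0.3116, 0.1359]
tool_rot: [-0.001, 0.099, 0.995, -0.001]
contact_force: [0.4, 0.7, 0.4]
gripper_width: 0.525
grasp_force: 0.0
```

```bash
python3 - <<'E'
from h import *
np.set_printoptions(precision=4,suppress=True)
o=get_obs();print(o["t"],o["eef_pos"],o["tool_rot"],o["q"],o["contact_force"])
for n in("wrist","scene"):
    c=cam(n)
    for r in place_of(n,"knob_grip")[:2]:print(n,round(r["confidence"],2),np.round(r["centre"]),atz(c,r["centre"],.122))
E
```

```text
43.425 [0.3411 0.3116 0.1359] [-0.0006  0.0985  0.9951 -0.0014] [-1.2384  0.2719  0.4242  2.1613 -0.1635  0.7412  0.6667] [0.4214 0.656  0.4071]
wrist 0.71 [258. 231.] [0.3421 0.3112 0.122 ]
scene 0.72 [439. 252.] [0.3441 0.3121 0.122 ]
scene 0.37 [240. 164.] [ 0.5101 -0.188   0.122 ]
```

>>> carry_out(
  rows="1 0 -20 0;0 0 -10 0;0 0 0 0",
)

```text
t: 44.0
eef_pos: [0.3425, 0.3123, 0.1069]
tool_rot: [-0.0, 0.098, 0.995, -0.0]
contact_force: [-0.4, 0.0, 0.8]
gripper_width: 0.523
grasp_force: 0.0
```

>>> carry_out(
  rows="0 0 0 0;0 0 0 0;0 0 0 0;0 0 0 0",
  claw=0,
  force=50,
)

```text
t: 44.5
eef_pos: [0.3429, 0.3124, 0.1077]
tool_rot: [-0.0, 0.099, 0.995, 0.0]
contact_force: [-1.9, -2.7, 5.2]
gripper_width: 0.148
grasp_force: 49.0
```

>>> carry_out(
  rows="0 0 0 -8;0 0 0 -8;0 0 0 -8;0 0 0 -8;0 0 0 -8;0 0 0 -8;0 0 0 -8;0 0 0 -2;0 0 0 0;0 0 0 0",
)

```text
t: 45.75
eef_pos: [0.3422, 0.3116, 0.1076]
tool_rot: [-0.0, 0.568, 0.823, -0.001]
contact_force: [-4.0, -5.0, 11.8]
gripper_width: 0.152
grasp_force: 50.1
```

```bash
python3 - <<'E'
from h import *
np.set_printoptions(precision=4,suppress=True)
o=get_obs();print(o["t"],o["eef_pos"],o["tool_rot"],o["q"],o["contact_force"],o["torque"],o["gripper_width"])
t=o["tool_rot"];print(np.degrees(2*np.arctan2(t[2],t[1])))
E
```

```text
45.75 [0.3422 0.3116 0.1076] [-0.0005  0.5684  0.8228 -0.0008] [-1.4183  0.3657  0.6612  2.1921 -0.3537  0.6891 -0.1502] [-4.0135 -4.9678 11.8151] [-1.1431  0.6957  0.2207] 0.15164633725787618
110.7241503266754
```

>>> carry_out(
  rows="0 0 0 0;0 0 0 0;0 0 0 0;0 0 30 0;0 0 50 0;0 0 50 0;30 0 20 0;40 0 0 9;0 0 0 0",
  claw=45,
)

```text
t: 46.88
eef_pos: [0.4152, 0.3119, 0.2573]
tool_rot: [0.001, 0.503, 0.864, 0.0]
contact_force: [-1.4, 0.3, -0.1]
gripper_width: 0.531
grasp_force: 0.0
```

```bash
python3 - <<'E'
from h import *
np.set_printoptions(precision=3,suppress=True)
o=get_obs();print(o["t"],o["eef_pos"],o["gripper_width"],o["contact_force"])
c=cam("wrist");a=proj(c,[[.342,.312,.129]])[0];print(a)
g=cv2.cvtColor(c["img"],cv2.COLOR_BGR2GRAY);x,y=map(int,a)
# rectified top view of knob at z=.129: rows x from far to near, columns y
for X in np.arange(.316,.370,.003):
    print("".join("%4d"%g[tuple(np.clip(np.round(proj(c,[[X,Y,.129]])[0][::-1]).astype(int),0,[383,511]))] for Y in np.arange(.285,.340,.003)))
for n in("top","scene"):
    k=cam(n)
    print(n,[(round(r["confidence"],2),np.round(r["centre"]).tolist()) for r in place_of(n,"stone0")])
    for t in("can","tape"):
        for r in place_of(n,t)[:1]:print(t,atz(k,r["centre"],0))
E
```

```text
46.875 [0.415 0.312 0.257] 0.5312205953308492 [-1.364  0.304 -0.107]
[190.66  144.217]
 227 232 182 201 203 202 204 205 206 210 215 215 193 213 204 205 206 207 200
 226 221 193 202 205 205 205 214 164  91  91  90  94  87  80  98 214 205 207
 230 178 198 204 206 208  96  97  99  97  97  96  95  94  92  92  84 145 211
 232 162 202 201 215 102 101 101  98  98  86  88  90  91  94  92  92  89  75
 230 169 201 206  94 104 102  92 131 255 251 250 255 255 172  92  93  91  90
 219 195 203 203 104 104  97 230 249 248 249 251 240 243 250 102  73  92  91
 162 191 212 101 105  99 255 249 250 237 219 249 249 248 249 223 135  95  93
 169 207 198 106 106 162 246 229 247 249 248 248 248 249 247 250 100  90  61
 176 208 133  92 151 230 249 249 249 248 249 240 249 249 251 253 109 125  61
 183 208  85 255 249 249 248 248 248 248 248 249 250 237 119  92  97 115  60
 194 205  91 250 248 248 248 248 249 250 237 202  94  96  95  89 124 201  57
 199 207  94 252 248 248 250 240 205 147  97  98  96 123 172 193 190 255  59
 207 205  88 204 253 215 152 107  99  98  93 175 192 181 177 240 250 213  94
 203 205 206 108 109  99  95  93 106 185 191 208 203 250 249 248 255  82 101
 203 206 216 112 110 108 133 255 250 174 255 249 248 248 248 250  79  73  99
 205 207 207 161 109 109 106 149 255 250 248 248 248 248 252 106 104 100  98
 206 205 209 214  82 109 109 108 102 132 173 254 183 122  83  97 101 100  99
 207 205 208 208 203  87 109 107 106 105 104 104 103 103 103 101 101 103  64
top [(0.62, [230.0, 202.0]), (0.61, [143.0, 237.0]), (0.61, [150.0, 232.0]), (0.59, [124.0, 241.0]), (0.44, [132.0, 240.0]), (0.41, [242.0, 181.0]), (0.39, [239.0, 198.0]), (0.38, [224.0, 204.0])]
can [0.538 0.012 0.   ]
tape [0.768 0.174 0.   ]
scene [(0.64, [374.0, 262.0]), (0.63, [275.0, 235.0]), (0.6, [387.0, 269.0]), (0.54, [278.0, 239.0]), (0.54, [403.0, 275.0]), (0.39, [413.0, 284.0])]
can [ 0.76  -0.219  0.   ]
tape [ 0.769 -0.218  0.   ]
```

```bash
python3 -c "
from station import *
print(hand_in())"
```

```text
the job is handed in; nothing more can be done
None
```

The job is handed in at about 47 s: four stones went into the tumbler bowl in one load, the scoop lies within 4 mm of the mat's centre and is let go, and the knob was turned clockwise about 58° onto its stop. The other four stones are still in the bin, none showed on the bench, and the arm never went near the can or the tape roll.

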